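# Close the sliding cover of the socket well

## Task

Close the socket well on the garage bench: with the fingertips push the wooden cover board slowly along its rails, without lifting it, until it drops into its notches and lies level, then push the turn-button round to its stop so that it points back along the middle of the cover. Leave the other things where they stand, and finish clear of everything.

Things in the scene. Friction and masses are not known exactly. Their poses are not given: they have to be found in the camera images.
- well: Low plywood box fixed to the bench, holding sockets, 210 mm (x) by 435 mm (y). Origin on the bench top (z = 0) under the middle of the cover's home place; z up. Its two steel rails run along its y axis; the cover slides to +y to close. Outside it spans y -300 to +135 mm, x -105 to +105 mm. Guide walls are 62 mm high, with 2 mm play each side of the cover.
- rails (a point): Middle of the rails' parking end: x = 0, y = -195 mm in the well's frame, at rail top height, 45 mm above the bench. Rails lie 44 to 87 mm either side of the middle line, y -290 to +100 mm; between them, behind the cover, a deck is 35 mm above the bench. The rails have four notches, 22 mm long, 8 mm deep, for the cover's 16 mm long feet (3 mm play fore and aft).
- cover: Loose wooden board on the rails, 0.5 kg, 170 (x) x 180 (y) x 20 mm, axes as the well's. Origin: middle of its underside, not counting four 10 mm feet. Cross bar on top, 110 x 22 x 20 mm, 60 mm behind (-y) the middle. On the rails the origin is 55 mm above the bench (board top 75), home 47 mm (top 67), right above the well's origin. It starts 80 to 170 mm short of home, on the -y side.
- cover_back (a point): Middle of the cover's rear (-y) end face, 10 mm above its underside: a good place to push, towards +y, needing 1 to 4 N. Pushed at 50 mm/s or less the cover drops 8 mm by itself when over the notches, and then stands fast against more pushing; pushed fast it may jump over them.
- turnbutton (a joint): Angle of the wooden turn-button, rad: 0 = pointing along the well's -x; negative = further from the cover (starts -0.5 to 0); 1.57 = its stop, pointing along -y over the cover. Grows anticlockwise from above. About 1 N at the knob turns it; it stays where left. Its underside is 70 mm above the bench: it clears a cover that is home by 3 mm, but not one still on the rails.
- pivot (a point): Pivot of the turn-button, at the bar's underside, 70 mm above the bench, at x = 0, y = 118 mm in the well's frame, on a wooden end block (y = 100 to 135 mm, 66 mm high). The bar is 20 mm wide, 14 mm thick and reaches 67 mm from the pivot.
- knob (a point): Middle of the upright round knob near the tip of the turn-button, 16 mm thick, 55 mm from the pivot; it stands 84 to 106 mm above the bench, this point at 95 mm.
- sprayer: Bystander: white pump spray bottle with a red pump head, 116 mm across, 217 mm tall. Origin at its underside.
- torch: Bystander: aluminium pocket torch standing on its head, 44 mm across, 115 mm tall. Origin at its underside.
- jar: Bystander: small glass jar with a steel lid, 60 mm across, 70 mm tall. Origin at its underside.
- wrench: Bystander: spanner lying flat, 160 mm long. Origin at its underside.
- socket: Bystander: plain steel deep socket standing up, 32 mm across, 60 mm tall. Origin at its underside.
- filter: Bystander: grey oil filter standing up, 76 mm across, 85 mm tall. Origin at its underside.
- screwdriver: Bystander: screwdriver lying flat, 170 mm long. Origin at its underside.

How it is judged:
By the outcome, as a careful person would: the job done as asked, in the order asked, and still so for the second after the job is handed in, with the robot touching nothing.
It also fails if it takes over 51 s, if anything falls off the work surface, if the arm or the gripper's body presses on something with over 40 N, if the wrist force passes 120 N, or if a joint passes its speed limit or range.

## Robot

A 6-joint arm with a two-finger parallel gripper is mounted at the origin on the work surface. World frame = base frame: x ahead of the robot, y to its left, z up, the work surface at z = 0. Lengths are in m, angles in rad, forces in N, time in s.
With the tool pointing down it reaches from about 0.375 to 0.975 m from the base axis. Payload 3.8 kg.
Tool frame: the origin (TCP) lies midway between the tips of the shut fingers; the grasp point (between the pads) lies 19 mm behind it (arm.grip_point_offset is the distance from the TCP to the grasp point, in m); z points along the fingers, y is the line along which they close (so a half turn about z gives the same grasp; the last joint's range is limited). The gripper opens to 88 mm and grips with 3 to 60 N. Pads are 18 mm wide; open, the fingers measure 123 mm over their backs; the gripper's body (75 mm by 187 mm) begins 45 mm behind the grasp point.
Start: joints at [1.138, 0.264, 1.604, -0, 1.274, -0.037], TCP at [0.26, 0.623, 0.206] pointing down, gripper open.
Joint ranges: [-2.63, 2.63], [-0.94, 2.18], [0.31, 2.57], [-1.31, 4.45], [0, 2.66], [-2.55, 2.55]. Speed limits (rad/s): [2.57, 2.57, 3.14, 3.14, 3.14, 3.14].

## Interface

Orientations are given as a unit quaternion [x, y, z, w].
In Python, from rig import arm, eyes gives the robot as it stands.
- The arm moves only by the tool carry_out, never from a script. Its argument "moves" is one flat list of numbers, 7 for each row, row after row: the turn, a rotation vector about the tool's x, y, z in degrees, then the shift along the tool's x, y, z in cm, then the closure, from 0 (fully open) to 1 (shut). In form: [ax, ay, az, dx, dy, dz, claw, ax, ay, az, dx, dy, dz, claw, ...]. A call has 1 to 8 rows; each row is the pose to reach, as a shift and turn from the pose commanded when the call began, along the tool's axes at that moment; what a row does not reach only later rows make up. A row lasts 1/8 s, in which the tool goes at most 62.5 mm and 10.7 degrees, less where a joint would pass 70% of its speed; a pose out of reach is approached as far as the arm can. A call with a gripper value outside its range is refused whole. The fingers move at their own pace and stop on an object; "grip_force" is the grip in N (left out, the last holds). Time passes only in rows, so rows that repeat a pose let the fingers close. It gives the time, the measured TCP pose, the force, the opening and the grip force at its end, in the units of the state.
- arm.observe(): the state, without advancing time (a new reading comes with each control period).
- eyes.read_camera(name): name is "scene" or "top" or "wrist"; returns the picture (420x560x3 uint8, red, green, blue); there is no depth.
- eyes.calibration(name): a dict with "intrinsics" (3x3 intrinsics, pixels), "k1" (the pictures are not rectified: a ray, as slopes to the right and down, at radius r is drawn at 1 + k1 r^2 times it, then the intrinsics apply), "camera_from_world" (4x4, takes a point from world to camera coordinates). Camera axes: x right, y down, z forward; pixel columns grow to the right and rows downward; lengths in m; the calibration is good to about 2 mm. A picture is of the moment at which its call begins: read the wrist's pose just before it. calibration takes no time and is no camera call; for the wrist camera it gives the pose at the moment of the call.
- arm.close_job(): hands the job in; it is judged then, once.
The state is a dict: "t": time; "joint_positions": joint angles; "qvel": joint speeds; "joint_torque": joint torques, N m; "position": TCP position; "tool_rot": TCP orientation; "contact_force": force on the tool from outside, world axes, zero at the start; "wrist_torque": the same for the moment, N m; "grip_width": finger opening in m; "grasp_force": force on a finger pad.
Only numpy, scipy, OpenCV 4.12 (cv2) and the standard library are available. Lean on these libraries where they do the work, as an engineer would, in place of code of your own. Each camera call takes 0.05 s, during which the arm holds its last target. There are 200 camera calls.

## Working session

There is one attempt and no reset: what is moved stays moved. The work goes in short steps, Python scripts to look and compute and a tool call to move; the robot and the scene stay as the last step left them, time stands still between calls to the robot, and variables do not carry over. Pictures are saved under pics/ and viewed, at most 10 in all, crops included, and the job is handed in when it is done.

Besides the shell and the picture viewer there is one more tool, called after "Emit:" as name(argument=value, ...), one argument or row to a line, values as JSON. carry_out: Moves the arm, as the interface text tells. Its arguments: {"type":"object","properties":{"moves":{"type":"array","items":{"type":"number"}},"grip_force":{"type":"number"}},"required":["moves"]}

```bash
mkdir -p pics; cat > h.py <<'E'
import numpy as np, cv2
from rig import arm, eyes
def snap(n,f):
    c=eyes.calibration(n); im=eyes.read_camera(n); cv2.imwrite(f'pics/{f}.png',im[:,:,::-1]); np.savez(f'pics/{f}.npz',K=c['intrinsics'],k1=c['k1'],T=c['camera_from_world']); return im
def ray(f,px):
    d=np.load(f'pics/{f}.npz'); K,k1,T=d['K'],float(d['k1']),d['T']
    q=cv2.undistortPoints(np.array([[px]],float),K,np.array([k1,0,0,0,0]))[0,0]
    R=T[:3,:3]; return -R.T@T[:3,3], R.T@np.array([q[0],q[1],1])
def at(f,px,z):
    o,d=ray(f,px); return o+d*(z-o[2])/d[2]
def proj(f,P):
    d=np.load(f'pics/{f}.npz'); T=d['T']
    return cv2.projectPoints(np.array(P,float).reshape(-1,1,3),cv2.Rodrigues(T[:3,:3])[0],T[:3,3],d['K'],np.array([float(d['k1']),0,0,0,0]))[0][:,0]
E
python3 - <<'E'
from h import *
a=snap('top','top0'); b=snap('scene','sc0')
cv2.imwrite('pics/top0b.png',cv2.resize(a[:,:,::-1],(800,600),interpolation=cv2.INTER_CUBIC))
print(arm.observe())
print(eyes.calibration('top'))
E
```

```text
{'t': 0.1, 'joint_positions': array([ 1.13811473e+00,  2.64687783e-01,  1.60519561e+00, -2.76110777e-05,
        1.27371413e+00, -3.69208358e-02]), 'qvel': array([ 4.12824668e-04, -2.06003147e-03, -5.38400379e-03, -6.00337732e-04,
        1.78531345e-04, -5.25586318e-05]), 'joint_torque': array([ 2.29709358e-04, -5.03623796e+01, -3.58066821e+01,  7.31274113e-02,
        2.33419170e-02, -5.28548367e-05]), 'position': array([0.25995224, 0.62218501, 0.20482845]), 'tool_rot': array([ 1.96587442e-01,  9.80485784e-01, -9.77996521e-04, -2.20380952e-04]), 'contact_force': array([0.54570907, 0.10739115, 0.27224033]), 'wrist_torque': array([-0.01517408,  0.03288601, -0.00670241]), 'grasp_force': 0.0, 'grip_width': 0.08821871456047421}
{'intrinsics': array([[532.22911452,   0.        , 279.0090674 ],
       [  0.        , 532.22911452, 202.8676343 ],
       [  0.        ,   0.        ,   1.        ]]), 'k1': -0.03681479621897615, 'camera_from_world': array([[-0.00989234, -0.99980155,  0.01729178,  0.03842667],
       [-0.99853633,  0.00895732, -0.05333819,  0.58349726],
       [ 0.05317272, -0.01779411, -0.99842678,  1.28047696],
       [ 0.        ,  0.        ,  0.        ,  1.        ]])}
```

View pics/top0b.png

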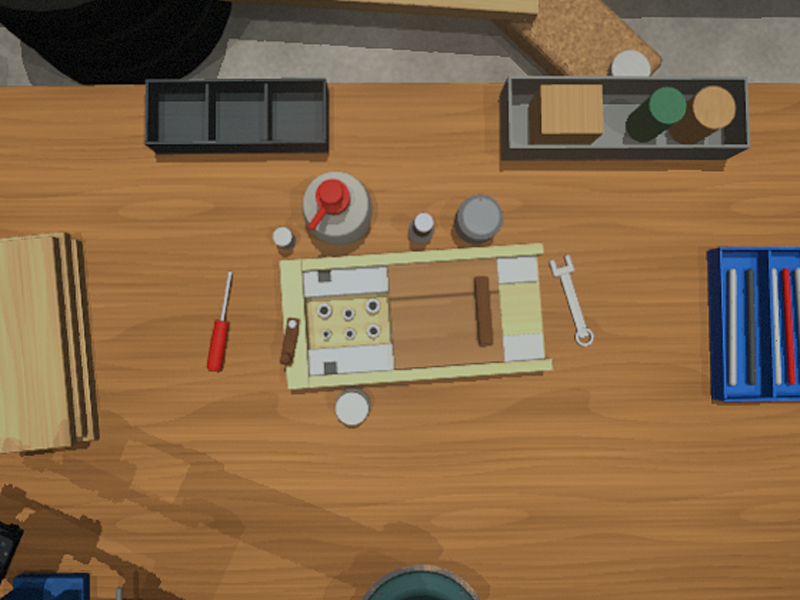

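View pics/sc0.png

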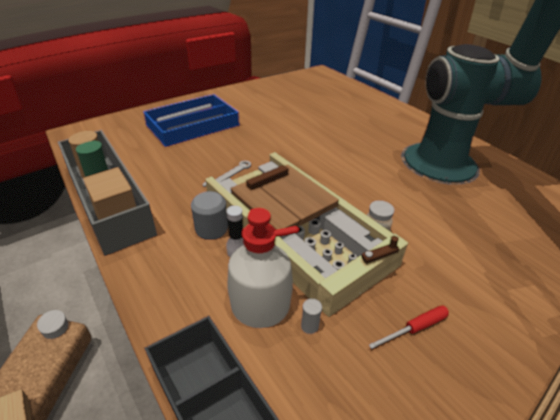

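The top picture (800x600) shows the well with its +y end at the left. Its corners are near (281,261), (290,389), (551,370) and (543,245). The cover is parked at the right with its bar near x=483. The turn-button runs from the pivot at (293,324) to the knob at (287,360). The jar is close by at (352,408), and the sprayer is on the far side.

```bash
python3 - <<'E'
from h import *
im=cv2.imread('pics/top0.png'); c=im[160:280,190:390]
cv2.imwrite('pics/topc.png',cv2.resize(c,(800,480),interpolation=cv2.INTER_CUBIC))
E
```

```text
(no output)
```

View pics/topc.png

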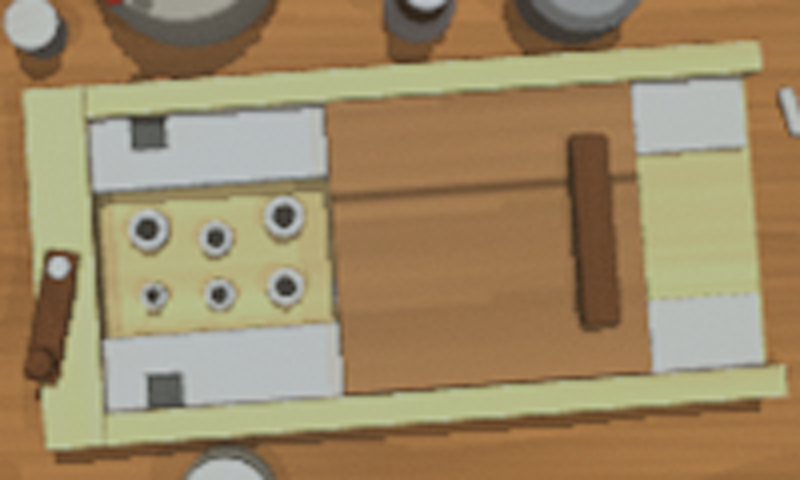

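The enlarged crop gives these positions:
- **Well corners:** (24,92), (47,450), (787,395), (760,42).
- **Cover corners:** (328,103), (343,395), (652,373), (632,82).
- **Pivot screw:** (58,267).
- **Knob top:** (40,358).

```bash
cat >> h.py <<'E'
def fit(L,W):
    L=np.array(L);W=np.array(W); lc,wc=L.mean(0),W.mean(0); H=(L-lc).T@(W-wc)
    th=np.arctan2(H[0,1]-H[1,0],H[0,0]+H[1,1]); R=np.array([[np.cos(th),-np.sin(th)],[np.sin(th),np.cos(th)]])
    t=wc-R@lc; return th,R,t,W-(L@R.T+t)
E
python3 - <<'E'
from h import *
p=lambda u,v:(190+(u+.5)/4-.5,160+(v+.5)/4-.5)
A=lambda u,v,z:at('top0',p(u,v),z)[:2]
W=[A(24,92,.066),A(47,450,.066),A(787,395,.062),A(760,42,.062)]
L=[[.105,.135],[-.105,.135],[-.105,-.3],[.105,-.3]]
th,R,t,r=fit(L,W); print(np.degrees(th),t,(r*1e3).round(1))
for n,u,v,z in [('c',328,103,.075),('c',343,395,.075),('c',652,373,.075),('c',632,82,.075),('bar',590,231,.095),('piv',58,267,.086),('knob',40,358,.106)]:
    w=A(u,v,z); print(n,w.round(4),((R.T@(w-t))*1e3).round(1))
for n,u,v,z in [('jar',352,408,.07),('filt',480,217,.085),('torch',424,222,.115),('sock',284,238,.06),('spr',332,195,.2)]:
    w=at('top0',(u*.7,v*.7),z)[:2]; print(n,w.round(3),((R.T@(w-t))*1e3).round())
np.savez('well.npz',th=th,R=R,t=t)
E
```

```text
3.4990680749594256 [0.53436001 0.0878753 ] [[-0.6 -0.6]
 [ 0.5 -0.6]
 [ 0.8  1.1]
 [-0.7  0.1]]
c [0.6215 0.0508] [ 84.8 -42.4]
c [0.4523 0.0437] [-84.6 -39.1]
c [ 0.463  -0.1356] [ -84.8 -218.7]
c [ 0.6324 -0.1267] [  84.7 -220.2]
bar [ 0.5452 -0.0982] [  -0.6 -186.4]
piv [0.5276 0.2064] [  0.5 118.7]
knob [0.4764 0.2142] [-50.2 129.6]
jar [0.39  0.111] [-143.   32.]
filt [ 0.697 -0.099] [ 151. -197.]
torch [ 0.686 -0.007] [ 145. -103.]
sock [0.669 0.222] [142. 125.]
spr [0.714 0.133] [182.  34.]
```

```bash
cat >> h.py <<'E'
from scipy.spatial.transform import Rotation as Ro
w_=np.load('well.npz'); RW,TW,TH=w_['R'],w_['t'],float(w_['th'])
def w2(x,y,z): return np.r_[RW@[x,y]+TW,z]
Rgoal=Ro.from_matrix(np.array([[-np.sin(TH),np.cos(TH),0],[np.cos(TH),np.sin(TH),0],[0,0,-1]]).T.copy().T)  # tool x=well y, tool y=well x
def go(x,y,z,pos=None,rot=None):
    s=arm.observe(); R=Ro.from_quat(s['tool_rot'] if rot is None else rot); p=s['position'] if pos is None else pos
    return np.degrees((R.inv()*Rgoal).as_rotvec()).round(1),(R.inv().apply(w2(x,y,z)-p)*100).round(2)
def where():
    s=arm.observe(); p=s['position']; q=RW.T@(p[:2]-TW)
    return s['t'],'well mm',(q*1e3).round(1),(p[2]*1e3).round(1),'F well',(RW.T@s['contact_force'][:2]).round(1),s['contact_force'][2].round(1)
E
python3 - <<'E'
from h import *
print(Rgoal.as_matrix().round(3), where())
print(go(0,-.250,.2),go(0,-.25,.06), w2(0,-.25,0))
E
```

```text
[[-0.061  0.998  0.   ]
 [ 0.998  0.061  0.   ]
 [ 0.     0.    -1.   ]] (0.1, 'well mm', array([-241.3,  550.1]), np.float64(204.8), 'F well', array([0.6, 0.1]), np.float64(0.3))
(array([-0.1,  0.1, 63.8]), array([-56.95, -61.16,   0.6 ])) (array([-0.1,  0.1, 63.8]), array([-56.95, -61.13,  14.6 ])) [ 0.54961809 -0.16165865  0.        ]
```

Emit:
carry_out(
  moves=[0,0,10,-4.2,-4.5,0,1,0,0,20,-8.4,-9,0,1,0,0,30,-12.6,-13.5,0,1,0,0,40,-16.8,-18,0,1,0,0,50,-21,-22.5,0,1,0,0,57,-25.2,-27,0,1,0,0,63.8,-28.5,-30.6,0,1,0,0,63.8,-28.5,-30.6,0,1],
)

```text
t: 1.1
position: [0.4057, 0.2278, 0.2057]
tool_rot: [0.687, 0.727, -0.0, 0.0]
contact_force: [-0.9, -0.4, -0.2]
grip_width: 0.0101
grasp_force: 0.0
```

```bash
python3 - <<'E'
from h import *
print(where(),go(0,-.250,.2))
E
```

```text
(1.1, 'well mm', array([-119.8,  147.5]), np.float64(205.7), 'F well', array([-0.9, -0.3]), np.float64(-0.2)) (array([-0. ,  0. , -0.3]), array([-39.69,  12.17,   0.59]))
```

Emit:
carry_out(
  moves=[0,0,0,-5.9,1.8,0,1,0,0,0,-11.8,3.6,0,1,0,0,0,-17.7,5.4,0,1,0,0,0,-23.6,7.2,0,1,0,0,0,-29.5,9,0,1,0,0,0,-35,10.7,0,1,0,0,-0.3,-39.7,12.2,0,1,0,0,-0.3,-39.7,12.2,0,1],
)

```text
t: 2.1
position: [0.5526, -0.1598, 0.2052]
tool_rot: [0.684, 0.73, -0.0, -0.0]
contact_force: [-0.1, 0.2, -0.1]
grip_width: 0.0006
grasp_force: 0.0
```

```bash
python3 - <<'E'
from h import *
print(where(),go(0,-.250,.052))
a=snap('wrist','w1')
E
```

```text
(2.1, 'well mm', array([   3.1, -248.3]), np.float64(205.2), 'F well', array([-0.1,  0.2]), np.float64(-0.1)) (array([-0. , -0. ,  0.2]), array([-0.17, -0.3 , 15.32]))
```

View pics/w1.png

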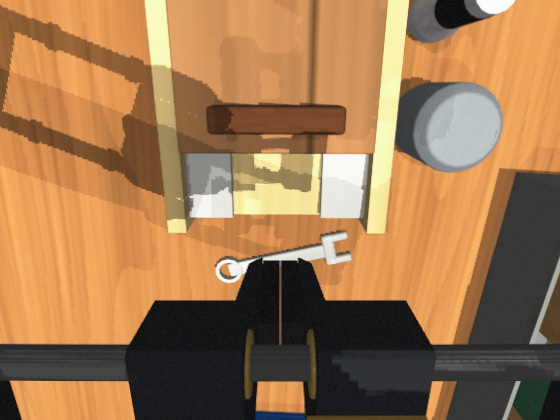

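The wrist view shows the shut fingers behind the cover. Its rear edge is near row 153, the bar is at (275,120), and the deck between the rails is free. Next I lower the fingers onto the middle line.

Emit:
carry_out(
  moves=[0,0,0,-0.2,-0.3,4,1,0,0,0,-0.2,-0.3,8,1,0,0,0,-0.2,-0.3,12,1,0,0,0,-0.2,-0.3,14.5,1,0,0,0,-0.2,-0.3,15.3,1,0,0,0,-0.2,-0.3,15.3,1],
)

```text
t: 2.9
position: [0.5485, -0.159, 0.053]
tool_rot: [0.683, 0.731, -0.0, -0.0]
contact_force: [-0.1, 0.0, 1.1]
grip_width: 0.0004
grasp_force: 0.0
```

```bash
python3 - <<'E'
from h import *
print(where())
for p in [(275,153),(205,153),(345,153)]:
    w=at('w1',p,.075); print((RW.T@(w[:2]-TW)*1e3).round(1))
for p in [(187,233),(386,233)]:
    w=at('w1',p,.062); print((RW.T@(w[:2]-TW)*1e3).round(1))
E
```

```text
(2.9, 'well mm', array([  -1. , -247.3]), np.float64(53.0), 'F well', array([-0.1,  0. ]), np.float64(1.1))
[  -1.  -221.7]
[ -61.3 -222. ]
[  59.4 -221.4]
[ -86.3 -302.5]
[ 106.4 -301.5]
```

Emit:
carry_out(
  moves=[0,0,0,0.5,0.1,0,1,0,0,0,1,0.1,0,1,0,0,0,1.5,0.1,0,1,0,0,0,2,0.1,0,1,0,0,0,2.5,0.1,0,1,0,0,0,3,0.1,0,1,0,0,0,3.5,0.1,0,1,0,0,0,4,0.1,0,1],
)

```text
t: 3.9
position: [0.547, -0.1207, 0.053]
tool_rot: [0.683, 0.73, -0.0, 0.0]
contact_force: [-0.2, -3.0, -0.0]
grip_width: 0.0005
grasp_force: 1.5
```

```bash
python3 - <<'E'
from h import *
print(where())
E
```

```text
(3.9, 'well mm', array([-1.00e-01, -2.09e+02]), np.float64(53.0), 'F well', array([-0.4, -3. ]), np.float64(-0.0))
```

Emit:
carry_out(
  moves=[0,0,0,0.5,0,0,1,0,0,0,1,0,0,1,0,0,0,1.5,0,0,1,0,0,0,2,0,0,1,0,0,0,2.5,0,0,1,0,0,0,3,0,0,1,0,0,0,3.5,0,0,1,0,0,0,4,0,0,1],
)

```text
t: 4.9
position: [0.5441, -0.0801, 0.053]
tool_rot: [0.683, 0.73, -0.0, -0.0]
contact_force: [-0.6, -2.6, -1.1]
grip_width: 0.0005
grasp_force: 1.4
```

Emit:
carry_out(
  moves=[0,0,0,0.5,0,0,1,0,0,0,1,0,0,1,0,0,0,1.5,0,0,1,0,0,0,2,0,0,1,0,0,0,2.5,0,0,1,0,0,0,3,0,0,1,0,0,0,3.5,0,0,1,0,0,0,4,0,0,1],
)

```text
t: 5.9
position: [0.5414, -0.0402, 0.0529]
tool_rot: [0.683, 0.73, -0.0, -0.0]
contact_force: [0.3, -2.0, -1.0]
grip_width: 0.0003
grasp_force: 1.3
```

```bash
python3 - <<'E'
from h import *
print(where())
E
```

```text
(5.9, 'well mm', array([  -0.8, -128.3]), np.float64(52.9), 'F well', array([ 0.1, -2. ]), np.float64(-1.0))
```

Emit:
carry_out(
  moves=[0,0,0,0.3,0,0,1,0,0,0,0.6,0,0,1,0,0,0,0.9,0,0,1,0,0,0,1.2,0,0,1,0,0,0,1.5,0,0,1,0,0,0,1.8,0,0,1,0,0,0,2.1,0,0,1,0,0,0,2.4,0,0,1],
)

```text
t: 6.9
position: [0.5399, -0.0164, 0.053]
tool_rot: [0.683, 0.73, -0.0, -0.0]
contact_force: [-0.9, -2.3, -1.7]
grip_width: 0.0005
grasp_force: 1.3
```

Emit:
carry_out(
  moves=[0,0,0,0.2,0,0,1,0,0,0,0.4,0,0,1,0,0,0,0.6,0,0,1],
)

```text
t: 7.28
position: [0.5395, -0.0105, 0.053]
tool_rot: [0.683, 0.73, -0.0, -0.0]
contact_force: [0.8, -2.8, -1.3]
grip_width: 0.0003
grasp_force: 1.2
```

```bash
python3 - <<'E'
from h import *
print(where())
E
```

```text
(7.275, 'well mm', array([ -0.9, -98.5]), np.float64(53.0), 'F well', array([ 0.6, -2.8]), np.float64(-1.3))
```

Emit:
carry_out(
  moves=[0,0,0,0.2,0,0,1,0,0,0,0.4,0,0,1],
)

```text
t: 7.52
position: [0.5392, -0.0065, 0.053]
tool_rot: [0.683, 0.73, -0.0, -0.0]
contact_force: [-0.1, -1.7, -1.9]
grip_width: 0.0003
grasp_force: 1.2
```

```bash
python3 - <<'E'
from h import *
print(where()); snap('wrist','w2'); a=snap('scene','s2')
b=a[130:290,190:420,::-1]; cv2.imwrite('pics/s2c.png',cv2.resize(b,None,fx=3,fy=3,interpolation=cv2.INTER_CUBIC))
E
```

```text
(7.525, 'well mm', array([ -0.9, -94.5]), np.float64(53.0), 'F well', array([-0.2, -1.7]), np.float64(-1.9))
```

View pics/s2c.png

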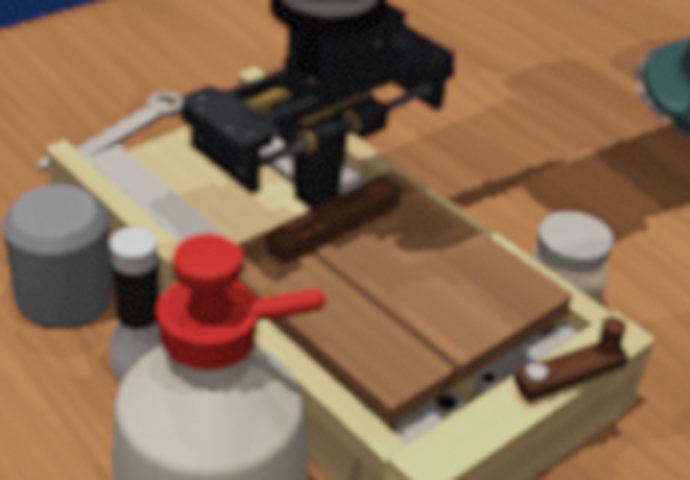

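The crop shows the cover still riding on the rails. Its front top corners are near (393,407) and (570,297), and there is still a gap to the end block. The button is untouched.

```bash
python3 - <<'E'
from h import *
np.savez('pics/x.npz',**np.load('pics/s2.npz'))
for u,v in [(393,407),(570,297)]:
    w=at('s2',(190+(u+.5)/3-.5,130+(v+.5)/3-.5),.075); print((RW.T@(w[:2]-TW)*1e3).round(1))
print(proj('s2',[w2(0,.1,.066),w2(.085,.1,.066),w2(-.085,.1,.066)]))
E
```

```text
[80.8 78.9]
[-82.4  78.5]
[[359.1112143  255.8976293 ]
 [326.55979576 276.85298813]
 [387.80989934 237.23836453]]
```

Emit:
carry_out(
  moves=[0,0,0,0.2,0,0,1,0,0,0,0.4,0,0,1,0,0,0,0.6,0,0,1,0,0,0,0.8,0,0,1],
)

```text
t: 8.12
position: [0.5387, 0.0015, 0.053]
tool_rot: [0.683, 0.73, -0.0, 0.0]
contact_force: [0.4, -3.0, -0.9]
grip_width: 0.0006
grasp_force: 1.3
```

Emit:
carry_out(
  moves=[0,0,0,0.15,0,0,1,0,0,0,0.3,0,0,1],
)

```text
t: 8.38
position: [0.5387, 0.0042, 0.0532]
tool_rot: [0.683, 0.73, -0.0, 0.0]
contact_force: [0.8, -3.8, 0.0]
grip_width: -0.0
grasp_force: 1.7
```

Emit:
carry_out(
  moves=[0,0,0,0.15,0,0,1,0,0,0,0.15,0,0,1],
)

```text
t: 8.62
position: [0.5386, 0.0058, 0.0532]
tool_rot: [0.683, 0.73, 0.0, 0.0]
contact_force: [0.7, -2.1, -0.2]
grip_width: 0.0003
grasp_force: 1.5
```

Emit:
carry_out(
  moves=[0,0,0,0.15,0,0,1,0,0,0,0.15,0,0,1],
)

```text
t: 8.88
position: [0.5385, 0.0073, 0.0531]
tool_rot: [0.683, 0.73, 0.0, 0.0]
contact_force: [0.9, -3.5, 0.1]
grip_width: 0.0005
grasp_force: 1.7
```

```bash
python3 - <<'E'
from h import *
print(where()); a=snap('scene','s3')
b=a[180:290,250:420,::-1]; cv2.imwrite('pics/s3c.png',cv2.resize(b,None,fx=4,fy=4,interpolation=cv2.INTER_CUBIC))
E
```

```text
(8.875, 'well mm', array([ -0.8, -80.6]), np.float64(53.1), 'F well', array([ 0.7, -3.5]), np.float64(0.1))
```

View pics/s3c.png

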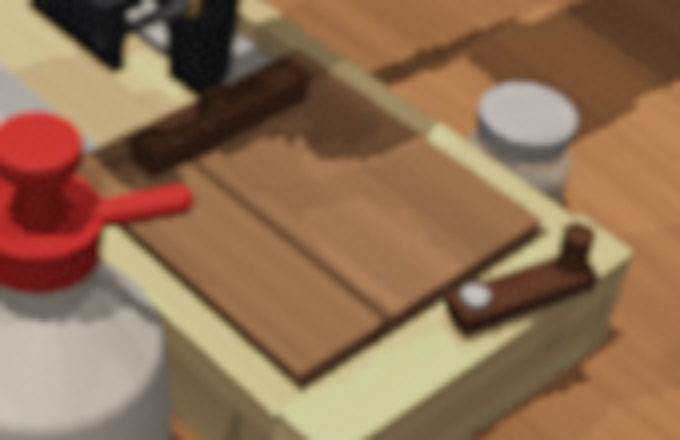

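The front corners are now at (302,381) and (540,230), close to the end block. I compare them with the projected home pose to tell whether the cover has dropped.

```bash
python3 - <<'E'
from h import *
f=lambda P:((proj('s3',P)-[250,180]+.5)*4-.5).round(0).tolist()
for y in (0,.003,.008):
  for z in (.067,.075):
    print(y,z,f([w2(.085,.09+y,z),w2(-.085,.09+y,z),w2(.085,-.09+y,z),w2(-.055,-.049+y,z+.02)]))
print('block',f([w2(.105,.1,.066),w2(.0,.1,.066),w2(-.085,.1,.066)]))
E
```

```text
0 0.067 [[293.0, 374.0], [538.0, 218.0], [54.0, 163.0], [309.0, 73.0]]
0 0.075 [[294.0, 362.0], [541.0, 206.0], [54.0, 151.0], [311.0, 61.0]]
0.003 0.067 [[297.0, 378.0], [542.0, 221.0], [57.0, 166.0], [313.0, 75.0]]
0.003 0.075 [[299.0, 366.0], [546.0, 210.0], [57.0, 154.0], [314.0, 63.0]]
0.008 0.067 [[305.0, 385.0], [550.0, 227.0], [63.0, 171.0], [319.0, 80.0]]
0.008 0.075 [[307.0, 373.0], [553.0, 215.0], [63.0, 159.0], [321.0, 68.0]]
block [[275.0, 410.0], [438.0, 305.0], [553.0, 230.0]]
```

```bash
python3 - <<'E'
from h import *
a=snap('top','t3')
b=a[165:275,190:300,::-1]; c=cv2.imread('pics/s3.png')[220:285,300:400]
b=cv2.resize(b,(600,600),interpolation=cv2.INTER_CUBIC)
cv2.imwrite('pics/t3c.png',b)
f=lambda P:((proj('t3',P)-[190,165]+.5)*600/110-.5).round(0).tolist()
for y,z in ((0,.067),(.003,.067),(.0,.075),(.01,.075)): print(y,z,f([w2(.085,.09+y,z),w2(-.085,.09+y,z)]))
print('block',f([w2(.085,.1,.066),w2(-.085,.1,.066)]))
E
```

```text
0 0.067 [[139.0, 136.0], [165.0, 533.0]]
0.003 0.067 [[132.0, 136.0], [158.0, 534.0]]
0.0 0.075 [[137.0, 134.0], [163.0, 534.0]]
0.01 0.075 [[114.0, 136.0], [140.0, 536.0]]
block [[116.0, 138.0], [142.0, 535.0]]
```

View pics/t3c.png

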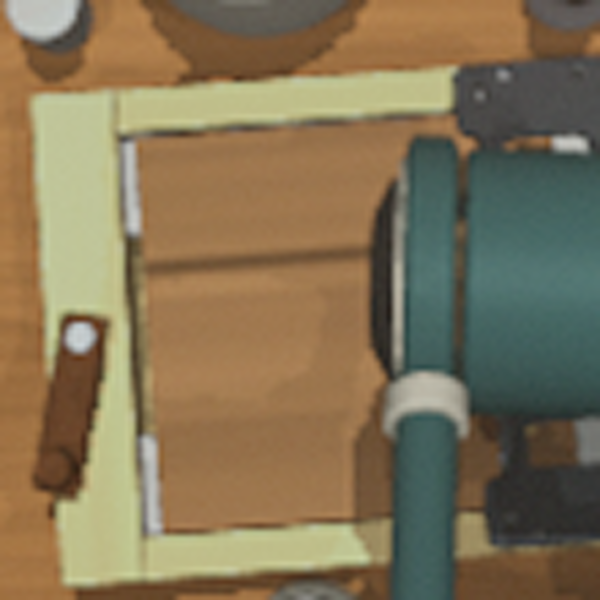

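Front corners in the top view are at (138,140) and (162,532), with a gap to the block. Together with the scene view this fits a cover dropped to 67 mm. I confirm with one gentle extra push.

Emit:
carry_out(
  moves=[0,0,0,0.1,0,0,1,0,0,0,0.2,0,0,1,0,0,0,0.2,0,0,1],
)

```text
t: 9.35
position: [0.5381, 0.0086, 0.053]
tool_rot: [0.683, 0.73, -0.001, 0.0]
contact_force: [-0.5, -7.0, -0.2]
grip_width: 0.0001
grasp_force: 3.2
```

The force rose to 7 N with little motion, so the cover stands fast in its notches. Next I back off, rise, and move towards the knob.

Emit:
carry_out(
  moves=[0,0,0,-1,0,0,1,0,0,0,-2.2,0,0,1,0,0,0,-2.2,0,-4,1,0,0,0,-2.2,0,-9,1,0,0,0,-2.2,0,-14.5,1,0,0,5,3,-1,-14.5,1,0,0,9,8,-2,-14.5,1,0,0,13,13,-3,-14.5,1],
)

```text
t: 10.35
position: [0.4993, 0.1381, 0.1983]
tool_rot: [0.763, 0.647, 0.0, -0.0]
contact_force: [0.9, -0.1, -0.6]
grip_width: 0.0002
grasp_force: 0.0
```

```bash
cat >> h.py <<'E'
def goP(phi,d,z,yaw=None,cmd=None):
    """tool-frame turn/shift to put finger centre d behind the knob at button angle phi"""
    s=arm.observe(); R=Ro.from_quat(s['tool_rot']); T=np.array([np.sin(phi),-np.cos(phi)])
    c=np.array([0,.118])+.055*np.array([-np.cos(phi),-np.sin(phi)])-d*T
    G=Ro.from_euler('z',phi if yaw is None else yaw)*Rgoal
    return np.degrees((R.inv()*G).as_rotvec()).round(1).tolist(),(R.inv().apply(w2(*c,z)-s['position'])*100).round(2).tolist()
E
python3 - <<'E'
from h import *
a=snap('wrist','w4'); print(where(), goP(-.227,.035,.2), goP(-.227,.035,.089))
f='w4'
print(proj(f,[w2(0,.118,.084),w2(-.0536,.1304,.106),w2(.085,.09,.067),w2(-.085,.09,.067)]).round(0).tolist())
E
```

```text
(10.4, 'well mm', array([-33.5,  57.6]), np.float64(198.1), 'F well', array([-0. ,  3.3]), np.float64(-0.7)) ([-0.1, -0.3, 0.1], [10.15, -3.56, -0.13]) ([-0.1, -0.3, 0.1], [10.09, -3.54, 10.97])
[[300.0, 100.0], [226.0, 101.0], [406.0, 110.0], [210.0, 155.0]]
```

View pics/w4.png

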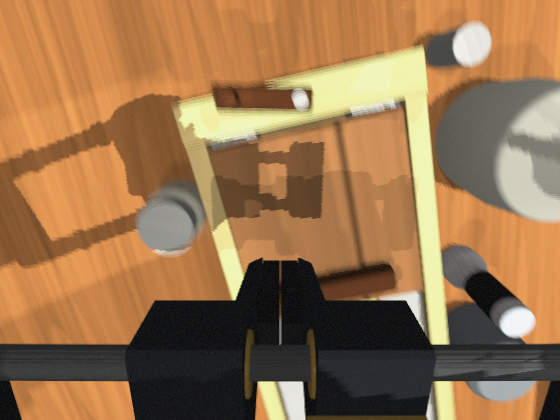

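The wrist view puts the knob at (224,97), where (226,101) was predicted. The cover lies in place with both front gaps visible, so the model agrees. I go behind the knob and descend.

Emit:
carry_out(
  moves=[0,0,0,5,-1.8,0,1,0,0,0,10.1,-3.5,0,1,0,0,0,10.1,-3.5,2,1,0,0,0,10.1,-3.5,6,1,0,0,0,10.1,-3.5,9,1,0,0,0,10.1,-3.5,11,1,0,0,0,10.1,-3.5,11,1],
)

```text
t: 11.28
position: [0.4795, 0.2412, 0.0859]
tool_rot: [0.761, 0.648, -0.002, -0.001]
contact_force: [-0.9, 1.1, 0.8]
grip_width: 0.0008
grasp_force: 0.0
```

```bash
python3 - <<'E'
from h import *
print(where())
for i,p in enumerate(np.linspace(-.227,.5,8)): print(round(p,2),goP(p,.015,.089))
E
```

```text
(11.275, 'well mm', array([-45.4, 156.4]), np.float64(85.9), 'F well', array([-0.9,  1.1]), np.float64(0.8))
-0.23 ([-0.2, 0.1, 0.3], [-1.22, -0.22, -0.31])
-0.12 ([-0.2, 0.1, -5.6], [-1.79, -0.35, -0.31])
-0.02 ([-0.3, 0.1, -11.6], [-2.38, -0.41, -0.31])
0.08 ([-0.3, 0.1, -17.5], [-2.97, -0.42, -0.3])
0.19 ([-0.3, 0.1, -23.5], [-3.56, -0.37, -0.3])
0.29 ([-0.3, 0.1, -29.4], [-4.14, -0.25, -0.3])
0.4 ([-0.3, 0.1, -35.4], [-4.71, -0.08, -0.3])
0.5 ([-0.3, 0.0, -41.3], [-5.25, 0.16, -0.3])
```

Emit:
carry_out(
  moves=[0,0,0,-0.3,0,-0.35,1,0,0,0,-1,-0.2,-0.35,1,0,0,-6,-1.6,-0.3,-0.35,1,0,0,-11,-2.2,-0.4,-0.35,1,0,0,-15,-2.7,-0.4,-0.35,1,0,0,-20,-3.2,-0.4,-0.35,1,0,0,-25,-3.7,-0.35,-0.35,1,0,0,-29,-4.1,-0.25,-0.35,1],
)

```text
t: 12.28
position: [0.4727, 0.2019, 0.0928]
tool_rot: [0.574, 0.819, 0.001, 0.001]
contact_force: [0.2, 0.1, 1.0]
grip_width: 0.0006
grasp_force: 0.0
```

```bash
python3 - <<'E'
from h import *
print(where(),'now~',goP(.29,.015,.089))
for i,p in enumerate(np.linspace(.38,1.0,8)): print(round(p,2),goP(p,.015,.089))
E
```

```text
(12.275, 'well mm', array([-54.6, 117.6]), np.float64(92.8), 'F well', array([0.2, 0.1]), np.float64(1.0)) now~ ([0.1, -0.0, -0.2], [-0.03, -0.25, 0.38])
0.38 ([0.1, 0.0, -5.3], [-0.53, -0.37, 0.38])
0.47 ([0.1, 0.0, -10.4], [-1.03, -0.43, 0.38])
0.56 ([0.1, 0.0, -15.5], [-1.53, -0.45, 0.38])
0.65 ([0.1, 0.0, -20.5], [-2.04, -0.43, 0.38])
0.73 ([0.1, 0.0, -25.6], [-2.54, -0.36, 0.38])
0.82 ([0.1, 0.0, -30.7], [-3.03, -0.25, 0.38])
0.91 ([0.1, 0.0, -35.8], [-3.51, -0.09, 0.38])
1.0 ([0.1, 0.0, -40.8], [-3.97, 0.11, 0.38])
```

Emit:
carry_out(
  moves=[0,0,-5,-0.5,-0.35,0.3,1,0,0,-10,-1,-0.4,0.3,1,0,0,-15,-1.5,-0.45,0.3,1,0,0,-20,-2,-0.45,0.3,1,0,0,-26,-2.5,-0.35,0.3,1,0,0,-31,-3,-0.25,0.3,1,0,0,-36,-3.5,-0.1,0.3,1,0,0,-41,-4,0.1,0.3,1],
)

```text
t: 13.28
position: [0.4873, 0.1646, 0.0898]
tool_rot: [0.251, 0.968, 0.001, 0.001]
contact_force: [-0.1, -0.2, -0.9]
grip_width: 0.0003
grasp_force: 0.0
```

```bash
python3 - <<'E'
from h import *
print(where(),'now~',goP(1,.015,.089))
for i,p in enumerate(np.linspace(1.08,1.57,7)): print(round(p,2),goP(p,.015,.089))
a=snap('scene','s5')
b=a[180:290,250:420,::-1]; cv2.imwrite('pics/s5c.png',cv2.resize(b,None,fx=4,fy=4,interpolation=cv2.INTER_CUBIC))
E
```

```text
(13.275, 'well mm', array([-42.3,  79.5]), np.float64(89.8), 'F well', array([-0.1, -0.2]), np.float64(-0.9)) now~ ([0.1, 0.1, 0.2], [0.02, 0.02, 0.08])
1.08 ([0.1, 0.1, -4.4], [-0.42, -0.08, 0.08])
1.16 ([0.1, 0.1, -9.1], [-0.88, -0.15, 0.08])
1.24 ([0.1, 0.1, -13.8], [-1.35, -0.18, 0.08])
1.33 ([0.1, 0.1, -18.4], [-1.81, -0.17, 0.08])
1.41 ([0.1, 0.1, -23.1], [-2.27, -0.13, 0.09])
1.49 ([0.1, 0.1, -27.8], [-2.73, -0.05, 0.09])
1.57 ([0.1, 0.1, -32.5], [-3.18, 0.07, 0.09])
```

View pics/s5c.png

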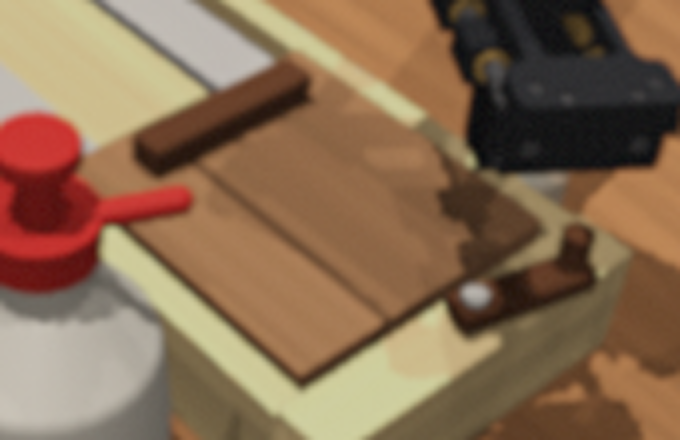

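The scene crop shows the button still at its starting angle, with its knob at (577,235). The gripper sits at (570,110), farther off than the measured TCP suggests. I check this with projections before moving.

```bash
python3 - <<'E'
from h import *
s=arm.observe(); print(where(),s['tool_rot'],s['joint_positions'].round(3),s['grip_width'])
f=lambda P:((proj('s5',P)-[250,180]+.5)*4-.5).round(0).tolist()
p=s['position'];R=Ro.from_quat(s['tool_rot']).as_matrix()
print('tip,body',f([p,p-R[:,2]*.064,p-R[:,2]*.064+R[:,1]*.093,p-R[:,2]*.064-R[:,1]*.093]))
print('knob0',f([w2(-.0536,.1304,.106)]),'knob now',f([w2(-.0297,.0717,.106)]))
E
```

```text
(13.325, 'well mm', array([-41.8,  79.1]), np.float64(89.8), 'F well', array([-0.4, -1.3]), np.float64(0.1)) [2.49345471e-01 9.68413817e-01 4.39830164e-04 1.14978444e-03] [ 0.277  0.064  2.062 -0.     1.013 -0.79 ] 0.00043694913002221723
tip,body [[473.0, 208.0], [497.0, 105.0], [562.0, 245.0], [443.0, -10.0]]
knob0 [[578.0, 232.0]] knob now [[450.0, 185.0]]
```

View pics/s5.png

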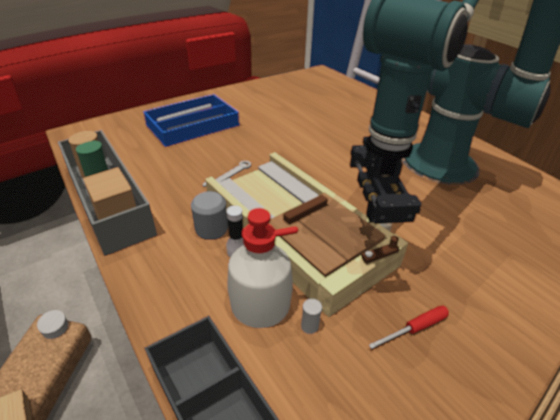

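The full scene picture shows the gripper at (385,185), higher up than the reported pose predicts. My picture budget is used up, so I check numerically from here.

```bash
python3 - <<'E'
from h import *
f=lambda P:((proj('s3',P)-[250,180]+.5)*4-.5).round(0).tolist()
p=w2(-.0008,-.0806,.0531); print('s3 tip pred',f([p,p+[0,0,.064]]),'seen ~(200,88)')
a=snap('scene','s6'); g=a.astype(int).max(2)
m=(g<62).astype(np.uint8); m[:, :300]=0; m[260:]=0
n,l,st,ce=cv2.connectedComponentsWithStats(m)
for i in range(1,n):
    if st[i,4]>15: print(st[i],ce[i].round())
# wrist: bright screw + knob prediction
b=snap('wrist','w6'); print(proj('w6',[w2(0,.118,.084),w2(-.0536,.1304,.106),w2(-.0297,.0717,.106),w2(.105,.135,.066),w2(-.105,.135,.066)]).round(0).tolist())
hsv=cv2.cvtColor(b,cv2.COLOR_RGB2HSV)
m=((hsv[...,1]<40)&(hsv[...,2]>170)).astype(np.uint8)
n,l,st,ce=cv2.connectedComponentsWithStats(m)
for i in range(1,n):
    if st[i,4]>15: print('white',st[i],ce[i].round())
print(where())
# ascii view of wrist: y yellow, b dark brown, k black, w white, . other
h,s,v=[hsv[...,i].astype(int) for i in range(3)]
for r in range(4,420,14):
    print(''.join('k' if v[r,c]<50 else 'w' if s[r,c]<45 and v[r,c]>150 else 'y' if 22<h[r,c]<40 and v[r,c]>120 else 'b' if v[r,c]<110 else 'g' if s[r,c]<50 else '.' for c in range(3,560,7)))
E
```

```text
s3 tip pred [[191.0, 129.0], [197.0, 34.0]] seen ~(200,88)
[  363     0   188   138 12406] [439.  78.]
[ 513    0   47   74 2571] [540.  38.]
[ 417  106   64   79 3069] [450. 147.]
[ 350  136   71   87 3504] [384. 183.]
[300 201  27  17 118] [313. 209.]
[369 241  29  19 171] [384. 251.]
[[377.0, 265.0], [359.0, 188.0], [281.0, 285.0], [462.0, 354.0], [305.0, 85.0]]
white [99 84  9 15 67] [103.  90.]
white [  58   87   49   88 2207] [ 78. 129.]
white [113  88   8  12  29] [117.  93.]
white [126  92  20  32 178] [134. 107.]
white [119 103   5   8  18] [121. 106.]
white [518 152  19  99 628] [527. 202.]
white [365 261  21  18 302] [375. 269.]
white [   0  297   66   47 1637] [ 27. 329.]
white [449 381  41  25 864] [469. 392.]
(13.425, 'well mm', array([-42.4,  79.6]), np.float64(89.5), 'F well', array([ 0.5, -0.4]), np.float64(0.2))
................................................................................
................................................................................
................................................................................
...............
[... 1471 characters left out ...]
......kkkkkkkkkkkk....bbyyyyyyyyy...................
yywww................kkkkkkkkkkkkkkkkkkkkkkkkkkkkkkkkkkkkkkyyy..................
wwwwwww.....kkkkk...kkkkkkkkkkkkkkkkkkkkkkkkkkkkkkkkkkkkkkkkyyyb................
wwwwwwwww.b...bkkkbkkkkkkkkkkkkkkkkbkkkkkkkkbkkkkkkkkkkkkkkkkyyybb..............
bkbbbbbbbbbbbbbbbbkkkkkkkkkkkkkkkkkbkkkkkkkkbkkkkkkkkkkkkkkkkkbbbbbbkbbbbkbbbbkb
bbbbbbbbbbbbbbbbbbkkkkkkkkkkkkkkkkkbbbkbbbbbbkkkkkkkkkkkkkkkkbbbbbbbbbbbbbbbbbbb
kyyyyyyyyyyyyyy...kkkkkkkkkkkkkkkkkbk......kbkkkkkkkkkkkkkkkkb.bbwwwww.........k
kkyyyyyyyyyyyyyyy..kkkkkkkkkkkkkkkkbk......bbkkkkkkkkkkkkkkkk...wwwwww........kk
kkkyyyyyyyyyyyyyyyykkkkkkkkkkkkkkkkkb.....yykkkkkkkkkkkkkkkkk................kkk
```

```bash
python3 - <<'E'
from h import *
s=arm.observe();p=s['position'];R=Ro.from_quat(s['tool_rot']).as_matrix()
for k in (0,.02,.04,.06): print('w6 tcp -%g'%k,proj('w6',[p-R[:,2]*k+R[:,0]*.009,p-R[:,2]*k,p-R[:,2]*k-R[:,0]*.009]).round(0).tolist())
T=np.load('pics/w6.npz')['T']; print('cam in tool',R.T@(-T[:3,:3].T@T[:3,3]-p), 'axis',R.T@T[2,:3])
f=lambda P:((proj('s2',P)-[190,130]+.5)*3-.5).round(0).tolist()
print('s2 ends',f([w2(.093,-.0945,.117),w2(-.093,-.0945,.117),w2(0,-.0945,.053),w2(0,-.0945,.117)]))
# block outline in w6 / jar / socket
print(proj('w6',[w2(-.143,.032,.07),w2(.142,.125,.06),w2(-.105,.135,.066),w2(-.105,.1,.066),w2(-.085,.09,.067)]).round(0).tolist())
b=cv2.imread('pics/w6.png'); hsv=cv2.cvtColor(b,cv2.COLOR_BGR2HSV); h,sv,v=[hsv[...,i].astype(int) for i in range(3)]
for r in range(130,300,7):
    print(r,''.join('k' if v[r,c]<50 else 'w' if sv[r,c]<45 and v[r,c]>150 else 'y' if 22<h[r,c]<40 else 'b' if v[r,c]<110 else '.' for c in range(230,450,3)))
E
```

```text
w6 tcp -0 [[281.0, 230.0], [281.0, 245.0], [281.0, 260.0]]
w6 tcp -0.02 [[281.0, 246.0], [281.0, 262.0], [281.0, 278.0]]
w6 tcp -0.04 [[281.0, 266.0], [281.0, 284.0], [281.0, 301.0]]
w6 tcp -0.06 [[281.0, 291.0], [281.0, 311.0], [281.0, 330.0]]
cam in tool [ 0.08358253 -0.00072655 -0.17920422] axis [-3.23990357e-01  4.48715583e-04  9.46060277e-01]
s2 ends [[206.0, 216.0], [410.0, 124.0], [310.0, 238.0], [314.0, 167.0]]
[[107.0, 131.0], [466.0, 388.0], [305.0, 85.0], [251.0, 121.0], [256.0, 161.0]]
130 .bb............................y..........................................
137 ................................y.........................................
144 ..........................................................................
151 .......................................bkkb...............................
158 ........bb.yyy...................kbkbbbbbbbb..............................
165 ....bb....bby.y................bbbbbbbbbbbbbb.............................
172 .bb........bbb..y.............yyk.bbkkkkkkkkbb............................
179 .............bb.yy............yyybbkkkkb
[... 677 characters left out ...]
bbb........bbbbbbbbbbbb....yyyyyy.bkbkkkkkkkkkyy....................
249 .............................bb...yyyyy.bbbbbbbbbbbbbyyy..................
256 ..............................bb....yyyyybb......kbbbyyyy.................
263 .......kkkkkkkkkkbkkkkkkkkk.....bb...yyyy.b..bwwwwwwbbyyyyy...............
270 ......kkkkkkkkkkkbkkkkkkkkkk......b...yyyybb.wwwwwww.b.yyyyy..............
277 .....kkkkkkkkkkkkbkkkkkkkkkkk......bb..byyyy...wwwwb.yyyyyyyy.............
284 ....kkkkkkkkkkkkkbkkkkkkkkkkkk.......bbbyyyyyyyyyyyyyyyyyyyyyyy...........
291 ...kkkkkkkkkkkkkkbkkkkkkkkkkkkk.......bbyybyyyyyyyyyyyyyyyyyyyyy..........
298 ..bkkkkkkkkkkkkkkbkkkkkkkkkkkkkk........bbyy.yyyyyyyyyyyyyyyyyyyyy........
```

The evidence agrees:
- The cover was pushed at its cross bar: contact began at TCP y = -209 and ended at -80, which matches the bar's rear face plus half a finger.
- The fingertips then passed over the knob.

So the real tips sit about 22–34 mm above the reported TCP. I go back behind the knob, with height to spare, and descend to a reported z of about 60 mm.

```bash
python3 - <<'E'
from h import *
print(goP(-.227,.035,.13,yaw=-.1),goP(-.227,.035,.06,yaw=-.1))
E
```

```text
([0.1, 0.0, 62.9], [4.87, 6.96, -4.04]) ([0.1, 0.0, 62.9], [4.88, 6.95, 2.96])
```

Emit:
carry_out(
  moves=[0,0,5,0,0,-4,1,0,0,15,1.2,1.7,-4,1,0,0,25,2.4,3.4,-4,1,0,0,35,3.6,5.1,-4,1,0,0,45,4.9,7,-4,1,0,0,55,4.9,7,-4,1,0,0,63,4.9,7,-4,1,0,0,63,4.9,7,-4,1],
)

```text
t: 14.42
position: [0.4779, 0.2501, 0.1289]
tool_rot: [0.72, 0.694, 0.0, 0.0]
contact_force: [-0.3, -0.9, -0.2]
grip_width: 0.0007
grasp_force: 0.0
```

```bash
python3 - <<'E'
from h import *
print(where(),goP(-.227,.035,.06,yaw=-.1))
E
```

```text
(14.425, 'well mm', array([-46.4, 165.4]), np.float64(128.9), 'F well', array([-0.4, -0.9]), np.float64(-0.2)) ([0.0, -0.0, 0.1], [-0.09, 0.08, 6.89])
```

Emit:
carry_out(
  moves=[0,0,0,0,0,2,1,0,0,0,0,0,4,1,0,0,0,0,0,6,1,0,0,0,0,0,6.9,1,0,0,0,0,0,6.9,1],
)

```text
t: 15.05
position: [0.4775, 0.2497, 0.0591]
tool_rot: [0.72, 0.694, -0.001, -0.0]
contact_force: [0.3, 0.8, 0.7]
grip_width: 0.0003
grasp_force: 0.0
```

```bash
python3 - <<'E'
from h import *
print(where())
for i,p in enumerate(np.linspace(-.227,.4,7)): print(round(p,2),goP(p,.017,.06,yaw=max(p,-.1)))
E
```

```text
(15.05, 'well mm', array([-46.9, 165. ]), np.float64(59.1), 'F well', array([0.3, 0.8]), np.float64(0.7))
-0.23 ([-0.1, 0.0, 0.1], [-1.82, -0.11, -0.09])
-0.12 ([-0.1, 0.0, 0.1], [-2.38, -0.33, -0.09])
-0.02 ([-0.1, 0.0, -4.6], [-2.96, -0.49, -0.09])
0.09 ([-0.1, 0.0, -10.6], [-3.56, -0.59, -0.09])
0.19 ([-0.1, 0.0, -16.6], [-4.16, -0.63, -0.09])
0.3 ([-0.1, 0.0, -22.6], [-4.76, -0.61, -0.09])
0.4 ([-0.1, 0.0, -28.6], [-5.35, -0.52, -0.09])
```

Emit:
carry_out(
  moves=[0,0,0,-0.9,0,0,1,0,0,0,-1.8,-0.1,0,1,0,0,0,-2.4,-0.3,0,1,0,0,-4,-3,-0.5,0,1,0,0,-4,-3,-0.5,0,1],
)

```text
t: 15.68
position: [0.4718, 0.2196, 0.0599]
tool_rot: [0.696, 0.718, 0.0, 0.0]
contact_force: [-0.1, -0.7, 0.1]
grip_width: 0.0003
grasp_force: 0.0
```

```bash
cat >> h.py <<'E'
def dark(f,box):
    """dark brown button pixels in a scene picture -> centroid/box"""
    a=cv2.imread(f'pics/{f}.png'); m=(a.max(2)<75).astype(np.uint8); x0,y0,x1,y1=box; k=np.zeros_like(m); k[y0:y1,x0:x1]=m[y0:y1,x0:x1]
    n,l,st,ce=cv2.connectedComponentsWithStats(k); return [(st[i].tolist(),ce[i].round(1).tolist()) for i in range(1,n) if st[i,4]>25]
E
python3 - <<'E'
from h import *
print(where()); snap('scene','s7'); print(dark('s5',(340,225,410,270))); print(dark('s7',(340,225,410,270)))
print(proj('s7',[w2(0,.118,.084),w2(-.0536,.1304,.106),w2(-.055,.118,.106)]).round(0).tolist())
E
```

```text
(15.675, 'well mm', array([-54.4, 135.3]), np.float64(59.9), 'F well', array([-0.1, -0.7]), np.float64(0.1))
[([360, 226, 13, 13, 97], [366.5, 230.8]), ([341, 238, 58, 28, 376], [377.5, 251.5])]
[([340, 225, 70, 42, 1147], [382.6, 239.6])]
[[368.0, 255.0], [394.0, 238.0], [389.0, 234.0]]
```

```bash
cat >> h.py <<'E'
def asc(f,box,sx=1,sy=2):
    a=cv2.imread(f'pics/{f}.png'); hsv=cv2.cvtColor(a,cv2.COLOR_BGR2HSV).astype(int); x0,y0,x1,y1=box
    for r in range(y0,y1,sy):
        print(r,''.join('K' if v<35 else ('k' if s<90 else 'b') if v<95 else 'w' if s<45 and v>150 else 'y' if 22<h<40 else '.' for h,s,v in hsv[r,x0:x1:sx]))
E
python3 - <<'E'
from h import *
asc('s5',(335,222,425,268)); asc('s7',(335,195,425,268)); print(proj('s7',[arm.observe()['position']+[0,0,z] for z in (0,.028,.064)]).round().tolist())
E
```

```text
222 ...........................bb.....bbbbbkKKKKKKKkkkkkkkkkkbbbbbbbbbbbb.....................
224 ............................bb..bbb.......................................................
226 ............................bbbbbbbbbb....................................................
228 .........................bbbbbbbbbbbbbbb..................................................
230 .........................bbbbbbbbbbbbbbbb.................................................
232 .........................bbbbbbbbbbbbbbbbbbb..............................................
234 ...........................bbbbbbbbbbbbb.bbbbb............................................
236 ...............................bbbbbbbbbbbbb.bbbbb........................................
238 .................................bbbbb....bbbbbbbb......b....bb...........................
240 ................................bbbbbbbb.bbbbbbb.......bbbbbbbb...........................
242 ..............................bbbbbbbbbbbbbbb..........bbbbbbbb...........................
244 ..............................bbbbbbbbbbbb.........
[... 3948 characters left out ...]
...........bbbb...bbbkkk..kkkbbbbbbbbbb...................b......................
257 .................bbbb......bbbbbkkkkbbbbbbbbb.....................b.......................
259 .............bbbbb.........bbbbbbbbbbbbbbb......................b....bb...................
261 ..........bbbbb....yyyyyyy..bbbbbbbbbbb............................bbbbbbb................
263 ........bbbb........yyyyyyyy..bbbbbb..............................bbbbbbbbbb..............
265 .....bbbb.............yyyyyyyyy..................................bbbbbbbbbbb..............
267 ..bbbyy..................yyyyyyyy.............................bbbbbbb.....................
[[391.0, 256.0], [394.0, 246.0], [399.0, 232.0]]
```

The text rendering shows the finger tip at about (392,247), which fits a tip about 25 mm short. The bar end has moved from column 397 to about 391, so the button is turning. I continue round the arc.

```bash
python3 - <<'E'
from h import *
for i,p in enumerate(np.linspace(.08,.78,8)): print(round(p,2),goP(p,.017,.06))
E
```

```text
0.08 ([0.0, -0.0, -6.4], [-0.5, -0.16, -0.03])
0.18 ([0.0, -0.0, -12.1], [-1.07, -0.24, -0.03])
0.28 ([0.0, -0.0, -17.8], [-1.65, -0.26, -0.03])
0.38 ([0.0, -0.0, -23.6], [-2.22, -0.23, -0.03])
0.48 ([0.0, -0.0, -29.3], [-2.79, -0.14, -0.03])
0.58 ([0.0, -0.0, -35.0], [-3.35, 0.01, -0.03])
0.68 ([0.0, -0.0, -40.7], [-3.88, 0.22, -0.03])
0.78 ([0.0, 0.0, -46.5], [-4.4, 0.47, -0.03])
```

Emit:
carry_out(
  moves=[0,0,-6,-0.5,-0.15,0,1,0,0,-12,-1.1,-0.25,0,1,0,0,-18,-1.65,-0.25,0,1,0,0,-24,-2.2,-0.2,0,1,0,0,-29,-2.8,-0.1,0,1,0,0,-35,-3.35,0,0,1,0,0,-41,-3.9,0.2,0,1,0,0,-46,-4.4,0.5,0,1],
)

```text
t: 16.73
position: [0.4775, 0.1762, 0.0593]
tool_rot: [0.359, 0.933, -0.0, -0.001]
contact_force: [-1.3, -0.2, 0.7]
grip_width: 0.0005
grasp_force: 0.7
```

```bash
python3 - <<'E'
from h import *
print(where(),goP(.78,.017,.06))
for i,p in enumerate(np.linspace(.88,1.5,7)): print(round(p,2),goP(p,.017,.06))
snap('scene','s8'); asc('s8',(335,210,425,262))
print(proj('s8',[w2(-.067*np.cos(q),.118-.067*np.sin(q),.07) for q in (.4,.6,.78)]).round().tolist())
E
```

```text
(16.725, 'well mm', array([-51.4,  91.7]), np.float64(59.3), 'F well', array([-1.3, -0.1]), np.float64(0.7)) ([-0.1, -0.1, -0.3], [-0.04, 0.01, -0.07])
0.88 ([-0.1, -0.1, -6.0], [-0.6, -0.13, -0.07])
0.98 ([-0.1, -0.1, -11.9], [-1.19, -0.22, -0.07])
1.09 ([-0.1, -0.1, -17.8], [-1.78, -0.24, -0.07])
1.19 ([-0.1, -0.1, -23.8], [-2.38, -0.2, -0.07])
1.29 ([-0.1, -0.1, -29.7], [-2.96, -0.11, -0.07])
1.4 ([-0.1, -0.1, -35.6], [-3.54, 0.05, -0.07])
1.5 ([-0.0, -0.1, -41.5], [-4.09, 0.27, -0.07])
210 ................yyyyyyyy........bKbbbkkkkkkkkkkkkkkkkkkkkkkKkkbbbkkkkkkb..................
212 ................................bKkbkkkkkkkkkkkkkkkkkkkkkkkkkkkkkkkkkkkb..................
214 ..................................kkkkkkkkkkkkkkkkkkkkkkkkkkkkkkkkkkkkkkkkkkbb............
216 ...................................kkkkkkkkkkkkkkkkkkkkkkkkkkkkkkkkkkkkkkkkkkkb...........
218 ....................................kkkkkkkkkkkkkkkkkkkkkkkkkkkkkkkkkkkkkkkkkkb...........
220 ....................................kKKkkkkkkkkkkkkkkkkkkkkkkkkkkkkkkkkkkkkkkkk...........
222 ...............................
[... 1213 characters left out ...]
...................bbbbbbbbbbb...................................................
250 ...........................bbbbb...bbbb...................................................
252 .........................bbbbb..wwww..b...........yyyyyyyy................................
254 .....................bbbbb.bbb.wwwwww.b.......yyyyyyyyyyyy................................
256 ...................bbb......bbb.....kbb.......yyyyyyyy....................................
258 ................bbb.....yyy.bbbbbbbbbbb........yyyy.......................................
260 ............bbbb.y....yyyyy.bbbbbbbbbbb...................................................
[[378.0, 238.0], [371.0, 236.0], [365.0, 236.0]]
```

The button is now turned well past halfway, so I continue.

Emit:
carry_out(
  moves=[0,0,-6,-0.6,-0.15,0,1,0,0,-12,-1.2,-0.2,0,1,0,0,-18,-1.8,-0.25,0,1,0,0,-24,-2.4,-0.2,0,1,0,0,-30,-3,-0.1,0,1,0,0,-36,-3.5,0.05,0,1,0,0,-41,-4.1,0.3,0,1],
)

```text
t: 17.65
position: [0.5099, 0.1508, 0.0591]
tool_rot: [0.01, 1.0, -0.0, -0.001]
contact_force: [-0.8, -0.3, -0.1]
grip_width: 0.0004
grasp_force: 0.6
```

```bash
python3 - <<'E'
from h import *
print(where(),goP(1.5,.017,.06),goP(1.57,.017,.06))
E
```

```text
(17.65, 'well mm', array([-20.6,  64.3]), np.float64(59.1), 'F well', array([-0.8, -0.2]), np.float64(-0.1)) ([-0.0, -0.1, -0.6], [0.03, 0.0, -0.09]) ([-0.0, -0.1, -4.6], [-0.36, -0.1, -0.09])
```

Now I push in small steps towards the stop, watching the force.

Emit:
carry_out(
  moves=[0,0,-2,-0.2,-0.05,0,1,0,0,-4,-0.4,-0.1,0,1,0,0,-4,-0.4,-0.1,0,1],
)

```text
t: 18.02
position: [0.5136, 0.1498, 0.0592]
tool_rot: [-0.024, 1.0, -0.0, -0.001]
contact_force: [-4.1, -1.2, 1.0]
grip_width: 0.0006
grasp_force: 1.8
```

Emit:
carry_out(
  moves=[0,0,0,-0.15,0,0,1,0,0,0,-0.3,0,0,1,0,0,0,-0.3,0,0,1],
)

```text
t: 18.4
position: [0.5139, 0.1497, 0.0589]
tool_rot: [-0.024, 1.0, -0.0, -0.004]
contact_force: [-11.0, -1.3, 8.3]
grip_width: 0.0002
grasp_force: 5.7
```

It is at the stop: 11 N with no further motion. I back off sideways, then rise clear.

Emit:
carry_out(
  moves=[0,0,0,1,0,0,1,0,0,0,3,0,0,1,0,0,0,3,0,-1,1,0,0,0,3,0,-6,1,0,0,0,5,0,-12,1,0,0,0,8,0,-17,1,0,0,0,12,0,-18,1,0,0,0,12,0,-18,1],
)

```text
t: 19.4
position: [0.3985, 0.1448, 0.2427]
tool_rot: [-0.025, 1.0, 0.001, 0.003]
contact_force: [0.4, -0.3, -0.2]
grip_width: 0.0007
grasp_force: 0.0
```

```bash
python3 - <<'E'
from h import *
print(where())
snap('scene','s9'); snap('top','t9'); asc('s9',(320,200,410,270))
print('s9 screw,knob,tip,frontL,frontR',proj('s9',[w2(0,.118,.084),w2(0,.063,.106),w2(0,.051,.084),w2(.085,.09,.067),w2(-.085,.09,.067)]).round().tolist())
print('t9 screw,knob,tip',proj('t9',[w2(0,.118,.084),w2(0,.063,.106),w2(0,.051,.084)]).round().tolist()); asc('t9',(190,200,290,262))
# bystanders: change against the first pictures
for n,a,b in (('scene','sc0','s9'),('top','top0','t9')):
    A=cv2.GaussianBlur(cv2.imread(f'pics/{a}.png'),(5,5),0);B=cv2.GaussianBlur(cv2.imread(f'pics/{b}.png'),(5,5),0)
    m=(cv2.absdiff(A,B).max(2)>50).astype(np.uint8); k,l,st,ce=cv2.connectedComponentsWithStats(m)
    print(n,[st[i].tolist() for i in range(1,k) if st[i,4]>30])
E
```

```text
(19.4, 'well mm', array([-132.2,   65.1]), np.float64(242.7), 'F well', array([ 0.4, -0.3]), np.float64(-0.2))
200 bbbbbbbb..................................................................................
202 bbbbbbb..............................................wwwwwwwwwwwww........................
204 bbbKKbbb...........................................wwwwwwwwwwwwwwwwww.....................
206 bbbbbb............................................wwwwwwwwwwwwwwwwwwwwww..................
208 bbb................................................wwwwwwwwwwwwwwwwwwwwwww................
210 .....................................................wwwwwwwwwwwwwwwwwwww.................
212 ..................................................kk...wwwwwwwwwwwwwwwwww.................
214 ..................................................kkkk.....wwwwwwwwwww....................
216 .....................................................kkkkkk..........kkk..................
218 .......................................................kkkkkkkkkkkkkkk....................
220 ...................................
[... 5905 characters left out ...]
5, 48], [397, 33, 63, 101, 2023], [545, 37, 15, 23, 175], [496, 48, 20, 16, 109], [527, 64, 23, 31, 237], [373, 74, 13, 10, 81], [516, 78, 15, 6, 58], [454, 113, 10, 5, 34], [230, 167, 87, 51, 2346], [287, 166, 39, 26, 64], [513, 168, 47, 80, 1657], [457, 173, 37, 33, 472], [283, 197, 45, 27, 436], [393, 199, 64, 62, 1685], [283, 202, 99, 76, 2795], [371, 236, 28, 27, 396], [327, 240, 10, 14, 64]]
top [[291, 181, 62, 77, 4017], [214, 187, 58, 21, 977], [216, 209, 60, 54, 2399], [209, 222, 5, 9, 37], [277, 226, 9, 21, 80], [197, 230, 12, 27, 227], [147, 275, 127, 145, 10023], [0, 339, 126, 81, 3553], [10, 406, 21, 5, 87], [220, 406, 28, 14, 246], [258, 407, 18, 13, 175], [82, 409, 7, 11, 55]]
```

The button points back along the middle: the knob is seen at (348,231) and was predicted at (348,230). The cover's front corner matches the dropped height. The only picture changes are the cover, the button, the arm and its shadow.

```bash
python3 -c "
from rig import arm
s=arm.observe(); print(abs(s['qvel']).max(), s['contact_force']); print(arm.close_job())"
```

```text
0.035291328875442014 [ 0.62993667 -0.10622171 -0.67329003]
the job is handed in; nothing more can be done
None
```

The cover is down in its notches and the turn-button is at its stop, pointing back along the middle of the cover. The other things look unmoved, the arm is clear, and the job was handed in at about 19.5 s. The fingertips sat about 25 mm above the reported TCP, so I pushed the cover at its cross bar rather than its rear face, and the first button pass went over the knob and had to be repeated lower.

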